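# Heft three identical canisters and sort the full and the empty one

### The arm

A 6-joint arm with a two-finger parallel gripper is mounted at the origin on a cart in front of the work surface, level with it; the furniture and walls round the work are solid. World frame = base frame: x ahead of the robot, y to its left, z up, the work surface at z = 0. Lengths are in m, angles in rad, forces in N, time in s.
With the tool pointing down it reaches from about 0.325 to 0.9 m from the base axis. Payload 6.1 kg.
Tool frame: the origin (TCP) lies midway between the tips of the shut fingers; the grasp point (between the pads) lies 19 mm behind it; z points along the fingers, y is the line along which they close (so a half turn about z gives the same grasp; the last joint's range is limited). The gripper opens to 85 mm and grips with 20 to 120 N. Pads are 22 mm wide; open, the fingers measure 114 mm over their backs; the gripper's body (76 mm by 85 mm) begins 54 mm behind the grasp point. The pads swing forward as they close: fully open they stand 13 mm farther back than shut.
Start: joints at [1.126, 0.22, 1.526, -0, 1.395, -0.126], TCP at [0.196, 0.594, 0.231] pointing down, gripper open.
Joint ranges: [-2.98, 2.98], [-0.91, 2.08], [0.09, 2.57], [-1.24, 4.39], [0.2, 2.65], [-2.68, 2.68]. Speed limits (rad/s): [2.57, 2.57, 3.01, 3.14, 3.14, 3.14].

### API

Orientations are given as [roll, pitch, yaw] about the fixed x, y, z axes, in that order (R = Rz(yaw) Ry(pitch) Rx(roll)).
In Python, from plant import movep, move_l, set_joints, gripper_to, hold, inverse_kinematics, observe, get_image, get_calibration, Unreachable, job_done gives the robot as it stands. Calls block until the motion is done:
- movep(position, orientation): joint-space move of the TCP to a pose.
- move_l(position, feed=0.15, rotation=None, max_force=None): straight line of the TCP; rotation=None keeps the orientation; feed is the mean speed in m/s. With max_force (N) it stops when the force on the tool has changed by that much, and returns True; else False.
- set_joints(angles): joint-space move.
- gripper_to(opening, f_grip=None): finger opening in m; f_grip is the grip in N (None keeps the last); returns when the fingers have stopped.
- hold(seconds).
- inverse_kinematics(position, orientation): joint angles nearest the present ones, or None.
- observe(): the state.
- get_image(name): name is "scene" or "top" or "wrist"; returns (picture, depth): 480x640x3 uint8, red, green, blue; 480x640 float32, m along the optical axis (not along the pixel's ray), 0 where there is no reading.
- get_calibration(name): a dict with "intrinsics" (3x3 intrinsics, pixels), "world_from_camera" (4x4, takes a point from camera to world coordinates). Camera axes: x right, y down, z forward; pixel columns grow to the right and rows downward; lengths in m; the calibration is good to about 2 mm. A picture is of the moment at which its call begins: read the wrist's pose just before it. get_calibration takes no time and is no camera call; for the wrist camera it gives the pose at the moment of the call.
A pose or a line that the arm cannot do raises Unreachable and nothing moves.
- job_done(): hands the job in; it is judged then, once.
The state is a dict: "time_s": time; "q": joint angles; "joint_velocities": joint speeds; "joint_torque": joint torques, N m; "eef_pos": TCP position; "tcp_rot": TCP orientation; "ft_force": force on the tool from outside, world axes, zero at the start; "torque": the same for the moment, N m; "opening": finger opening in m; "grasp_force": force on a finger pad.
Only numpy, scipy, OpenCV 4.12 (cv2) and the standard library are available. Lean on these libraries where they do the work, as an engineer would, in place of code of your own. Each camera call takes 0.05 s, during which the arm holds its last target. There are 200 camera calls.

### The job

Of the three identical sealed canisters of brass blanks one is full, one half full and one empty: feel by their weight which is which. Stand the full one in the blue tray for issue and the empty one in the red tray for refilling, and leave the half-full one standing on the bench top outside the trays. Keep the canisters upright, set them down gently, and do not disturb the other things.

Things in the scene. Friction and masses are not known exactly. Their poses are not given: they have to be found in the camera images.
- canister_1: one of three identical sealed canisters: square, grey, 56 x 56 mm, body 86 mm high, white band, black screw cap (36 mm), 98 mm high in all; grip it across the flats, 60 mm up. Origin: centre of the underside; z up, x and y square to its sides. Which is which changes every time and cannot be seen: full 0.77 to 0.93 kg, half full 0.41 to 0.49 kg, empty about 0.13 kg in all.
- canister_2: one of three identical sealed canisters: square, grey, 56 x 56 mm, body 86 mm high, white band, black screw cap (36 mm), 98 mm high in all; grip it across the flats, 60 mm up. Origin: centre of the underside; z up, x and y square to its sides. Which is which changes every time and cannot be seen: full 0.77 to 0.93 kg, half full 0.41 to 0.49 kg, empty about 0.13 kg in all.
- canister_3: one of three identical sealed canisters: square, grey, 56 x 56 mm, body 86 mm high, white band, black screw cap (36 mm), 98 mm high in all; grip it across the flats, 60 mm up. Origin: centre of the underside; z up, x and y square to its sides. Which is which changes every time and cannot be seen: full 0.77 to 0.93 kg, half full 0.41 to 0.49 kg, empty about 0.13 kg in all.
- blue_tray: fixed open blue plastic tray, 140 x 140 mm (146 over its lip), 20 mm high, walls 4 mm, floor 4 mm thick so a thing in it stands 4 mm above the worktop. Origin: centre of the underside; x and y along its sides. It is for the full canister. The two trays may change places
- red_tray: fixed open red plastic tray, 140 x 140 mm (146 over its lip), 20 mm high, walls 4 mm, floor 4 mm thick so a thing in it stands 4 mm above the worktop. Origin: centre of the underside; x and y along its sides. It is for the empty canister. The two trays may change places
- tin: bystander: small open white tin, 38 mm across, 20 mm high, between the two trays. Origin: centre of the underside
- tape: bystander: roll of brown tape, 96 mm across, 48 mm high, lying flat to the right of the trays. Origin: centre of the underside
- pen: bystander: white marker with a black cap, 120 mm long, 15 mm thick, lying behind the trays. Origin: underside, mid length
- brass_pin_vice: bystander: pin vice (brass handle, thin steel chuck), 110 mm long, 12 mm thick, lying at the right of the canisters. Origin: underside, mid length
Not all that is in view belongs to the job. What is shaped like the canister_1 but turquoise is not meant.

How it is judged:
By the outcome, as a careful person would: the job done as asked, in the order asked, and still so for the second after the job is handed in, with the robot touching nothing.
It also fails if it takes over 54 s, if anything falls off the work surface, if the arm or the gripper's body presses on something with over 40 N, if the wrist force passes 120 N, or if a joint passes its speed limit or range.

## Working session

There is one attempt and no reset: what is moved stays moved. The work goes in short steps, each a Python script; the robot and the scene stay as the last script left them, time stands still between calls to the robot, and variables do not carry over. Pictures are saved under pics/ and viewed, at most 10 in all, crops included, and the job is handed in when it is done.

```bash
mkdir -p pics; ls; python3 - <<'E'
from plant import *
import cv2,numpy as np
for n in("top","scene"):
    p,d=get_image(n); c=get_calibration(n)
    cv2.imwrite(f"pics/{n}0.png",p[:,:,::-1]); np.savez(f"pics/{n}0.npz",p=p,d=d,K=c["intrinsics"],T=c["world_from_camera"])
    print(n,np.round(c["intrinsics"],1).tolist(),np.round(c["world_from_camera"],3).tolist())
print(observe())
E
```

```text
pics
top [[460.4, 0.0, 312.7], [0.0, 460.4, 242.0], [0.0, 0.0, 1.0]] [[0.008, -0.998, 0.063, 0.498], [-1.0, -0.01, -0.027, -0.219], [0.028, -0.063, -0.998, 0.947], [0.0, 0.0, 0.0, 1.0]]
scene [[526.5, 0.0, 316.9], [0.0, 526.5, 241.0], [0.0, 0.0, 1.0]] [[-0.58, -0.527, 0.621, -0.001], [-0.814, 0.381, -0.438, 0.17], [-0.006, -0.76, -0.65, 0.655], [0.0, 0.0, 0.0, 1.0]]
{'time_s': 0.1, 'q': array([ 1.12588600e+00,  2.21142949e-01,  1.52751501e+00, -1.57778400e-05,
        1.39468060e+00, -1.26084507e-01]), 'joint_velocities': array([-0.00034846, -0.00281438, -0.00079401,  0.00093101,  0.00165726,
       -0.00017807]), 'joint_torque': array([ 2.50668934e-03, -4.98240995e+01, -3.90546584e+01,  1.05945203e-04,
        5.64660222e-03,  8.76176955e-05]), 'eef_pos': array([0.19566986, 0.59300591, 0.23030161]), 'tcp_rot': array([-3.13985866e+00, -2.04142391e-04,  2.82276943e+00]), 'ft_force': array([ 0.32209563,  0.3184027 , -0.51164991]), 'torque': array([-0.0032761 , -0.00089036,  0.01544876]), 'grasp_force': 0.0, 'opening': 0.08580880340271223}
```

View pics/top0.png

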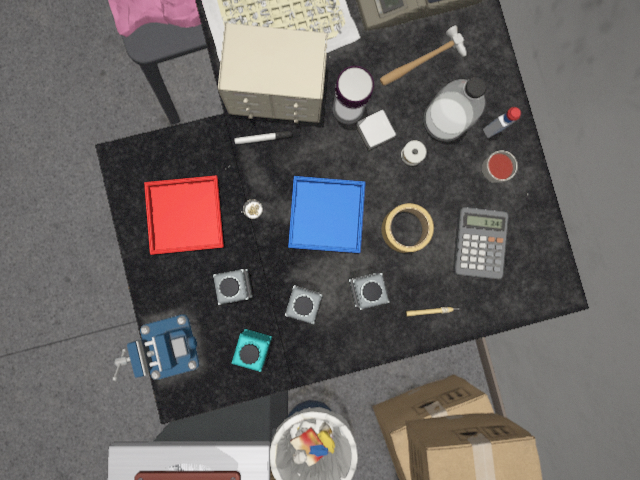

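View pics/scene0.png

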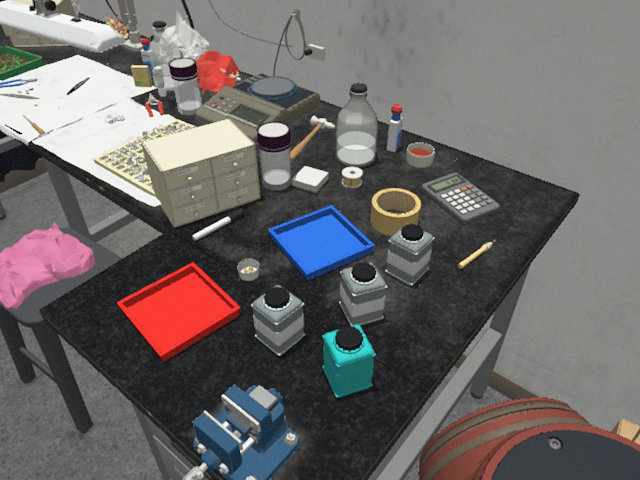

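Top view: the grey canisters' caps are at (230,287), (303,305) and (371,291). The only lookalike is the turquoise one at (251,350), which is not meant. The trays are at red (184,215) and blue (327,215), with the tin (253,210), tape (408,228) and pin vice (432,311) nearby. Next I'll measure in both views and check a close crop.

```bash
cat > h.py <<'E'
import numpy as np,cv2
def load(n): return np.load(f"pics/{n}.npz")
def cloud(f):
    d=f["d"];v,u=np.mgrid[:480,:640];K=f["K"]
    P=np.stack([(u-K[0,2])/K[0,0]*d,(v-K[1,2])/K[1,1]*d,d],-1)
    W=P@f["T"][:3,:3].T+f["T"][:3,3]; W[d==0]=np.nan; return W
E
python3 - <<'E'
from h import *
t=load("top0");s=load("scene0")
Wt,Ws=cloud(t),cloud(s)
def px(u,v,W): return np.nanmedian(W[v-2:v+3,u-2:u+3].reshape(-1,3),0)
for n,a,b in(("A",(230,287),(276,298)),("B",(303,305),(364,272)),("C",(371,291),(411,232)),("turq",(251,350),(349,338)),("red",(184,215),(180,310)),("blue",(327,215),(321,242)),("tin",(253,210),(249,268)),("tapehole",(408,228),(396,205)),("bench",(270,270),(0+250,370)),("vice",(180,345),(0+265,395))):
    print(n,px(*a,Wt).round(3),px(*b,Ws).round(3))
def reg(W,c,r,z0,z1):
    m=(np.hypot(W[...,0]-c[0],W[...,1]-c[1])<r)&(W[...,2]>z0)&(W[...,2]<z1); return W[m]
for n,a in(("A",(230,287)),("B",(303,305)),("C",(371,291))):
    c=px(*a,Wt)
    for nm,W in(("top",Wt),("scene",Ws)):
        cap=reg(W,c,.035,.092,.11); q=reg(W,c,.05,.078,.092)
        r=cv2.minAreaRect((q[:,:2]*1000).astype(np.float32)) if len(q)>5 else None
        print(n,nm,"cap",len(cap),np.median(cap,0).round(4) if len(cap) else 0,((cap[:,:2].max(0)+cap[:,:2].min(0))/2).round(4) if len(cap) else 0,"sq",len(q),np.round(np.median(q[:,2]),4),r)
for n,a in(("red",(184,215)),("blue",(327,215))):
    for nm,W in(("top",Wt),("scene",Ws)):
        q=reg(W,px(*a,Wt),.115,.012,.03)
        print(n,nm,len(q),np.median(q[:,2]),cv2.minAreaRect((q[:,:2]*1000).astype(np.float32)))
a=cv2.resize(t["p"][255:385,195:405],None,fx=3.6,fy=3.6,interpolation=cv2.INTER_CUBIC)
cv2.imwrite("pics/crop1.png",a[:,:,::-1])
E
```

```text
A [ 0.468 -0.091  0.098] [ 0.463 -0.084  0.097]
B [ 0.436 -0.225  0.099] [ 0.431 -0.221  0.097]
C [ 0.463 -0.35   0.098] [ 0.459 -0.346  0.098]
turq [ 0.355 -0.131  0.098] [ 0.344 -0.124  0.098]
red [0.611 0.019 0.004] [0.611 0.017 0.003]
blue [ 0.614 -0.273  0.004] [ 0.615 -0.273  0.003]
tin [ 0.622 -0.121  0.007] [ 0.632 -0.126  0.004]
tapehole [ 0.589 -0.443  0.001] [ 0.613 -0.461  0.01 ]
bench [ 0.5   -0.158  0.001] [ 0.444 -0.019 -0.001]
vice [0.358 0.005 0.066] [0.354 0.004 0.065]
A top cap 315 [ 0.4699 -0.0889  0.0982] [ 0.469  -0.0888] sq 599 0.0855 ((469.471923828125, -88.20506286621094), (56.56730651855469, 56.401302337646484), 11.253179550170898)
A scene cap 400 [ 0.4667 -0.0861  0.0971] [ 0.4694 -0.0876] sq 724 0.0845 ((468.6942443847656, -86.61605072021484), (57.162967681884766, 56.1829719543457), 10.9271879196167)
B top cap 311 [ 0.4363 -0.2249  0.098 ] [ 0.436  -0.2249] sq 600 0.0856 ((436.3227844238281, -224.7864990234375), (56.348236083984375, 56.29412841796875), 73.83292388916016)
B scene cap 361 [ 0.4337 -0.2221  0.0972] [ 0.4353 -0.2232] sq 634 0.0847 ((435.152832
[... 287 characters left out ...]
 -0.3479  0.0972] [ 0.4619 -0.3507] sq 524 0.0844 ((462.08685302734375, -350.03057861328125), (56.15269088745117, 58.25357437133789), 13.739568710327148)
red top 1074 0.019691610986522612 ((611.324951171875, 17.70977020263672), (146.34339904785156, 146.7669677734375), 6.386316299438477)
red scene 1529 0.018754214977172112 ((611.3273315429688, 17.803726196289062), (149.58502197265625, 147.0054473876953), 6.26892614364624)
blue top 1016 0.019945776811142568 ((614.0799560546875, -293.20648193359375), (190.38119506835938, 146.59483337402344), 86.18331146240234)
blue scene 1129 0.01872360167640197 ((613.3244018554688, -292.5947570800781), (191.0726776123047, 149.78628540039062), 85.9621810913086)
```

View pics/crop1.png

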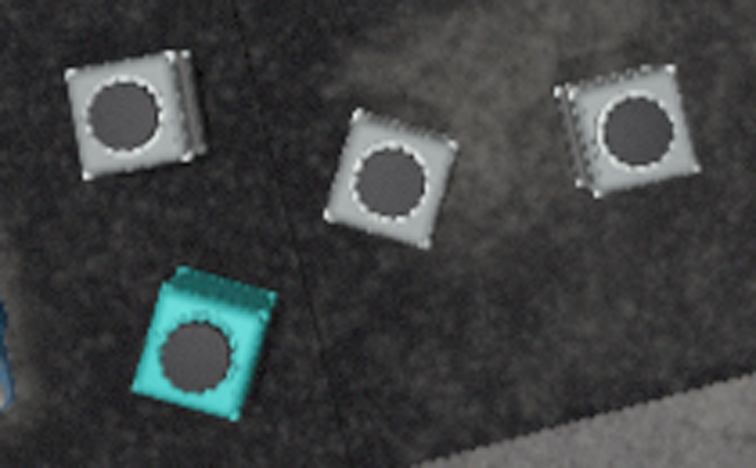

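The crop confirms three grey canisters (about (230,287), (303,305) and (372,291) in the full picture) and one turquoise. Both views agree to 2 mm on position and put the cap top at 98 mm. Now I'll grasp and weigh A.

```bash
cat >> h.py <<'E'
from plant import *
C={"A":(.469,-.0875,np.radians(11.1)),"B":(.4358,-.224,np.radians(-16)),"C":(.4625,-.351,np.radians(13.7))}
TR={"red":(.611,.018,np.radians(6.3)),"blue":(.614,-.273,np.radians(-4))}
GZ=.039
def ft(): 
    return np.mean([(hold(.05),observe()["ft_force"])[1] for _ in range(8)],0)
def grasp(n):
    x,y,a=C[n]
    movep([x,y,.16],[np.pi,0,a]); hold(.1); t=ft()
    print("tare",t.round(2), "t",observe()["time_s"])
    move_l([x,y,GZ],feed=.12,max_force=15)
    gripper_to(.05,60); o=observe(); print("grip",o["opening"],o["grasp_force"],o["eef_pos"].round(4))
    move_l([x,y,GZ+.025],feed=.06); hold(.3); w=ft()
    o=observe(); print(n,"kg",((t-w)[2]/9.81).round(3),w.round(2),"open",o["opening"],"t",o["time_s"])
def down(x,y,z):   # slow the last bit until touch
    move_l([x,y,z+.005],feed=.1); hold(.15)
    print("touch",move_l([x,y,z-.004],feed=.015,max_force=3),observe()["eef_pos"].round(4))
    gripper_to(.08); move_l([x,y,.16],feed=.2); print("t",observe()["time_s"])
def place(x,y,a,z):
    p=observe()["eef_pos"]; move_l([p[0],p[1],.15],feed=.15)
    move_l([x,y,.15],feed=.2,rotation=[np.pi,0,a]); down(x,y,z)
E
python3 - <<'E'
from h import *
for n in C: print(n,inverse_kinematics([C[n][0],C[n][1],GZ],[np.pi,0,C[n][2]]))
grasp("A")
E
```

```text
A [-3.49949085e-01  1.06997484e-01  2.05188916e+00 -4.44089210e-16
  9.82706012e-01  1.02711570e+00]
B [-6.35887555e-01  1.36123295e-01  2.01936067e+00 -4.44089210e-16
  9.86108692e-01  1.21416145e+00]
C [-7.84976769e-01  3.29676089e-01  1.78360202e+00 -4.44089210e-16
  1.02831454e+00  5.46709450e-01]
tare [-0.12 -0.02  0.11] t 3.2083
grip 0.05531761264113435 65.01745820045471 [ 0.4698 -0.0879  0.0399]
A kg 0.466 [-0.    0.02 -4.46] open 0.05569200223624393 t 6.0167
```

A weighs 0.466 kg, so it is the half-full one. I'll set it back and weigh B.

```bash
python3 - <<'E'
from h import *
down(C["A"][0],C["A"][1],GZ+.001)
grasp("B")
E
```

```text
touch True [ 0.4694 -0.0876  0.0399]
t 8.0667
tare [-0.13 -0.17  0.09] t 9.1833
grip 0.05544617701049587 63.87530565261841 [ 0.4366 -0.2246  0.04  ]
B kg 0.118 [ 0.22  0.06 -1.06] open 0.055372186176378756 t 11.95
```

B weighs 0.118 kg, so it is empty and C should be full. I'll keep the stated order: set B back, put C in the blue tray after checking its weight, then put B in the red tray.

```bash
python3 - <<'E'
from h import *
down(C["B"][0],C["B"][1],GZ+.001)
grasp("C")
place(*TR["blue"],GZ+.005)
E
```

```text
touch True [ 0.436  -0.2242  0.04  ]
t 14.0
tare [ 0.38 -0.07 -0.12] t 15.1833
grip 0.05556942622460541 66.24668955802917 [ 0.4632 -0.3515  0.0402]
C kg 0.818 [ 0.04 -0.23 -8.15] open 0.05531401458518333 t 17.95
touch True [ 0.6144 -0.2731  0.0442]
t 22.5167
```

```bash
python3 - <<'E'
from h import *
grasp("B")
place(*TR["red"],GZ+.005)
movep([.45,.25,.3],[np.pi,0,.5])
p,d=get_image("top"); cv2.imwrite("pics/top1.png",p[:,:,::-1])
c=get_calibration("top"); f=dict(d=d,K=c["intrinsics"],T=c["world_from_camera"]); W=cloud(f)
for n,(x,y) in dict(A=C["A"][:2],red=TR["red"][:2],blue=TR["blue"][:2]).items():
    m=(np.hypot(W[...,0]-x,W[...,1]-y)<.05)&(W[...,2]>.092)
    print(n,W[m].mean(0).round(4),W[m].std(0)[2].round(4))
print(observe()["time_s"])
E
```

```text
tare [-0.02  0.32  0.2 ] t 23.7833
grip 0.05561296675270048 63.86809229850769 [ 0.4366 -0.2246  0.04  ]
B kg 0.13 [-0.08  0.09 -1.08] open 0.0554067577599911 t 26.55
touch True [0.6113 0.018  0.0441]
t 31.75
A [ 0.469  -0.0884  0.0979] 0.0018
red [0.6099 0.0156 0.1002] 0.0037
blue [ 0.6131 -0.2732  0.1002] 0.004
33.0
```

View pics/top1.png

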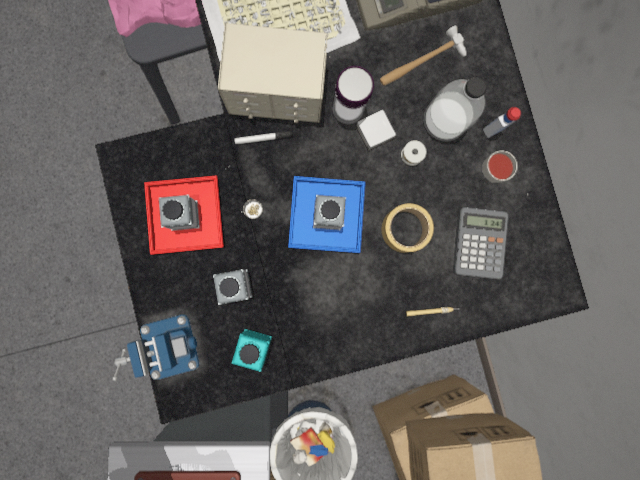

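The picture shows canisters upright in the red tray (175,212) and the blue tray (330,211). The half-full one stands on the bench at (231,287), and nothing else has moved.

```bash
python3 -c "
from plant import *
print(job_done())"
```

```text
the job is handed in; nothing more can be done
None
```

The job is handed in at about 33 s: the full canister (0.82 kg) stands in the blue tray, the empty one (0.13 kg) in the red tray, and the half-full one (0.47 kg) is back on the bench.

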